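Hang the washed pail on the drip stand

ROBOT

A 7-joint arm with a two-finger parallel gripper is mounted at the origin on the work surface. World frame = base frame: x ahead of the robot, y to its left, z up, the work surface at z = 0. Lengths are in m, angles in rad, forces in N, time in s.
With the tool pointing down it reaches from about 0.4 to 0.85 m from the base axis. Payload 10.4 kg.
Tool frame: the origin (TCP) lies at the very end of the fingers, on their centre line; the grasp point (between the pads) lies 19 mm behind it; z points along the fingers, x is the direction in which the jaws open and shut, and the axes are right-handed (so a half turn about z gives the same grasp; the last joint's range is limited). The gripper opens to 85 mm and grips with 20 to 120 N. Pads are 22 mm wide; open, the fingers measure 114 mm over their backs; the gripper's body (76 mm by 85 mm) begins 54 mm behind the grasp point. The pads swing forward as they close: fully open they stand 13 mm farther back than shut.
Start: joints at [-1.138, 0.332, -0.065, 1.46, 0.022, 1.35, -0.088], TCP at [0.275, 0.561, 0.231] pointing down, gripper open.
Joint ranges: [-2.6, 2.6], [-0.5, 2.12], [-1.47, 1.34], [0.16, 2.42], [-1.27, 4.41], [0.06, 2.06], [-2.6, 2.6]. Speed limits (rad/s): [2.22, 2.22, 2.79, 2.79, 3.14, 3.14, 3.14].

INTERFACE

Orientations are given as a unit quaternion [w, x, y, z].
In Python, from cell import r gives the robot as it stands. The module is installed in compiled form; this text tells all that it offers.
- The arm moves only by the tool play_rows, never from a script. Its argument "moves" is a list of rows, each a list of 2 entries, a list of its own where there are three numbers: the shift along the tool's x, y, z as a fraction of full scale, then the turn, a rotation vector about the tool's x, y, z as a fraction of full scale. In form: [[[tx, ty, tz], [rx, ry, rz]], ...]. A call has 1 to 12 rows; each row is the pose to reach, as a shift and turn from the pose measured when the call began, along the tool's axes at that moment; what a row does not reach only later rows make up. Full scale, the value 1, is 0.5 m for a shift and 90 degrees for a turn. A row lasts 1/10 s, in which the tool goes at most 50 mm and 8.59 degrees, less where a joint would pass 70% of its speed; a pose out of reach is approached as far as the arm can. A call with a number of a shift or a turn outside -1 to 1 is refused whole. A call with a gripper value outside its range is refused whole. "gripper" is the opening, from -1 (shut) to 1 (fully open), set as the call begins (left out, the last holds). The fingers move at their own pace and stop on an object; the grip force is fixed at half the most. Time passes only in rows, so rows that repeat a pose let the fingers close. It gives the time, the measured TCP pose, the force and the opening at its end, in the units of the state.
- r.observe(): the state, without advancing time (a new reading comes with each control period).
- r.grab_frame(name): name is "scene" or "top" or "wrist"; returns the picture (420x560x3 uint8, blue, green, red); there is no depth.
- r.get_calibration(name): a dict with "camera_matrix" (3x3 intrinsics, pixels), "eye" and "orientation" of the camera in the world. Camera axes: x right, y up, looking along -z (the intrinsics and any distortion apply to the point x, -y, -z); pixel columns grow to the right and rows downward; lengths in m; the calibration is good to about 2 mm. A picture is of the moment at which its call begins: read the wrist's pose just before it. get_calibration takes no time and is no camera call; for the wrist camera it gives the pose at the moment of the call.
- r.job_done(): hands the job in, once; it reports no verdict.
The state is a dict: "time_s": time; "joints": joint angles; "qvel": joint speeds; "effort": joint torques, N m; "eef_pos": TCP position; "tool_rot": TCP orientation; "ft_force": force on the tool from outside, world axes, zero at the start; "wrist_torque": the same for the moment, N m; "gripper_width": opening from 0.0 (shut) to 1.0 (fully open).
Only numpy, scipy, OpenCV 4.12 (cv2) and the standard library are available. Lean on these libraries where they do the work, as an engineer would, in place of code of your own. Each camera call takes 0.05 s, during which the arm holds its last target.

TASK

Hang the short, wide pail up to dry: while it stands on the bench, raise its folded-down wire handle upright, then lift the pail by the handle and hang it level on the stand's twin prongs, with the wire resting on both of them, one each side of the wooden grip, and let go. Leave the tall, narrow can and the lidded glass jar where they stand.

Things in the scene. Friction and masses are not known exactly. Their poses are not given: they have to be found in the camera images.
- pail: Short, wide, open steel pail, loose, 104 mm across the rim, 88 mm at the foot, 70 mm high, about 0.3 kg. Origin: centre of its underside; z up. Its stiff 4 mm wire handle turns on a level axis along the pail's y, 64 mm above the origin, with ears 57 mm to either side. The handle starts folded down level to the pail's -x side. Lifted by it, the pail hangs level.
- pail_grip (a point): Centre of the wooden grip on the pail's wire handle: a sleeve 14 mm thick, 28 mm long, along the pail's y, spinning freely on the wire; 100 mm from the hinge axis. Folded down it lies 64 mm above the bench, 40 mm clear of the rim; upright, 164 mm above the pail's underside. The wire runs straight to 48 mm either side of this point. Axes turn with the handle.
- bail (a joint): Angle of the pail's wire handle (rad): 0 folded down to the pail's -x side, 1.57 upright, 2.9 fallen over to the other side. Turns freely and falls back if let go.
- hanger_seat (a point): Where the middle of the wire handle lies when hung: half-way between the stand's two prongs, 197 mm above the bench. -x points along the prongs to their free ends, z up. Prongs 8 mm thick, centres 31 mm to either side (y), nothing between. Each dips here and ends 25 mm in front (-x) in an upturned tip, top 15 mm above this point.
- hanger: Fixed drip stand with two black plastic prongs side by side. Origin: centre under its upright, at bench height; -x is where the prongs point. The upright's face is 65 mm behind the seat (+x) and reaches 13 mm above it; the prongs rise 8 mm from the seat towards it. Foot 130 mm square, 10 mm thick, under the prongs.
- can_mid (a point): Bystander: centre of the tall, narrow open steel can, loose, 80 mm across, 125 mm high, with a bare wire handle (no wooden grip) lying folded down.
- jar_mid (a point): Bystander: centre of the lidded glass jar, loose, 60 mm across, 85 mm high.

How it is judged:
By the outcome, as a careful person would: the job done as asked, in the order asked, and still so for the second after the job is handed in, with the robot touching nothing.
It also fails if it takes over 58 s, if anything falls off the work surface, if the arm or the gripper's body presses on something with over 40 N, if the wrist force passes 120 N, or if a joint passes its speed limit or range.

## Working session

There is one attempt and no reset: what is moved stays moved. The work goes in short steps, Python scripts to look and compute and a tool call to move; the robot and the scene stay as the last step left them, time stands still between calls to the robot, and variables do not carry over. Pictures are saved under pics/ and viewed, and the job is handed in when it is done.

Besides the shell and the picture viewer there is one more tool, called after "Request:" as name(argument=value, ...) on one line, values as JSON. play_rows: Moves the arm, as the interface text tells. Shift numbers are shares of 0.5 m and turn numbers shares of 90 degrees, none past 1 either way. Its arguments: {"type":"object","properties":{"moves":{"type":"array","items":{"type":"array"}},"gripper":{"type":"number"}},"required":["moves"]}

```bash
mkdir -p pics; python3 - <<'E'
from cell import r
import cv2, numpy as np
s=r.observe(); print({k:np.round(v,4).tolist() for k,v in s.items()})
for n in ["scene","top","wrist"]:
    c=r.get_calibration(n); print(n,{k:np.round(v,4).tolist() for k,v in c.items()})
    cv2.imwrite(f"pics/{n}0.png",r.grab_frame(n))
E
```

```text
{'time_s': 0.0, 'joints': [-1.1376, 0.3329, -0.0647, 1.4609, 0.0216, 1.3499, -0.0885], 'qvel': [-0.0004, 0.0015, 0.0002, 0.0003, 0.0007, -0.0007, 0.0004], 'effort': [0.0004, -62.543, 0.0496, -39.1622, 0.0164, 0.0098, 0.0], 'eef_pos': [0.2749, 0.5609, 0.2305], 'tool_rot': [0.0004, 0.8486, 0.5291, -0.0006], 'ft_force': [-0.7616, 0.3777, -0.2094], 'wrist_torque': [0.002, -0.0329, -0.007], 'gripper_width': 0.998}
scene {'camera_matrix': [[516.9986, 0.0, 281.0525], [0.0, 516.9986, 211.7607], [0.0, 0.0, 1.0]], 'eye': [0.8914, -0.5749, 0.8789], 'orientation': [0.9088, 0.3443, 0.0899, 0.2179]}
top {'camera_matrix': [[475.7345, 0.0, 276.3614], [0.0, 475.7345, 206.9616], [0.0, 0.0, 1.0]], 'eye': [0.5161, 0.0304, 1.1044], 'orientation': [-0.7051, -0.0104, 0.0307, 0.7084]}
wrist {'camera_matrix': [[335.3919, 0.0, 279.343], [0.0, 335.3919, 211.7051], [0.0, 0.0, 1.0]], 'eye': [0.209, 0.5931, 0.3731], 'orientation': [0.8394, -0.1243, -0.0769, 0.5235]}
```

View pics/scene0.png

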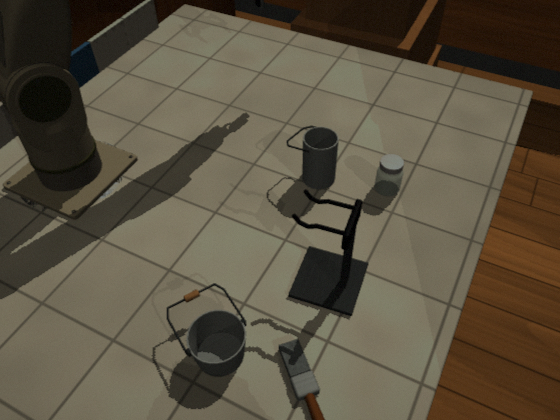

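View pics/top0.png

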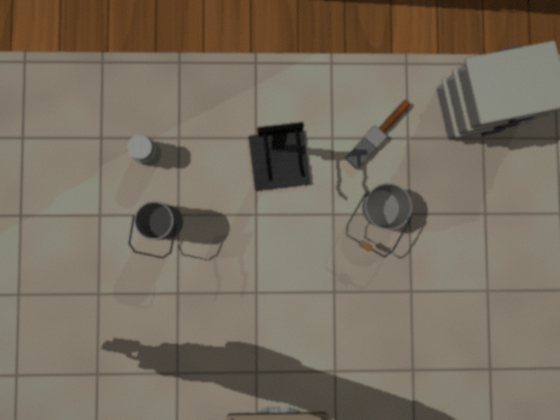

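View pics/wrist0.png

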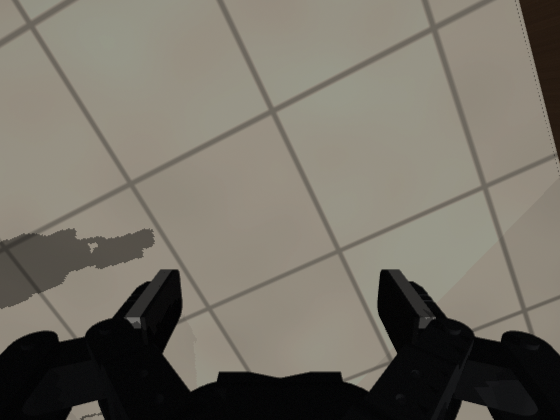

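The scene and top views show the pail at about (388,207) in top with its orange grip at (365,246). The hanger is at (281,157), the can at (155,220) and the jar at (140,148). I'll enlarge these.

```bash
python3 - <<'E'
import cv2
t=cv2.imread("pics/top0.png"); s=cv2.imread("pics/scene0.png")
def crop(im,x0,y0,w,h,k,n):
    c=im[y0:y0+h,x0:x0+w]; c=cv2.convertScaleAbs(c,alpha=1.8,beta=15)
    cv2.imwrite(n,cv2.resize(c,None,fx=k,fy=k,interpolation=cv2.INTER_CUBIC))
crop(t,330,165,100,100,6,"pics/t_pail.png")
crop(t,235,110,100,90,6,"pics/t_hang.png")
crop(s,140,270,130,110,5,"pics/s_pail.png")
crop(s,270,180,110,140,4,"pics/s_hang.png")
E
```

```text
(no output)
```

View pics/t_pail.png

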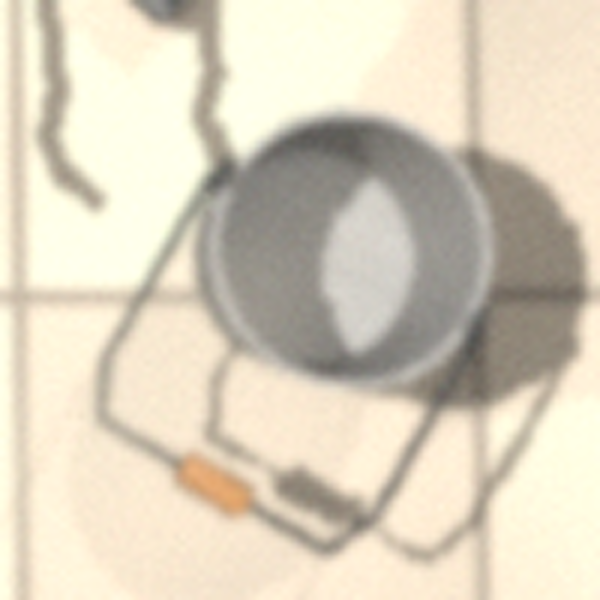

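View pics/t_hang.png

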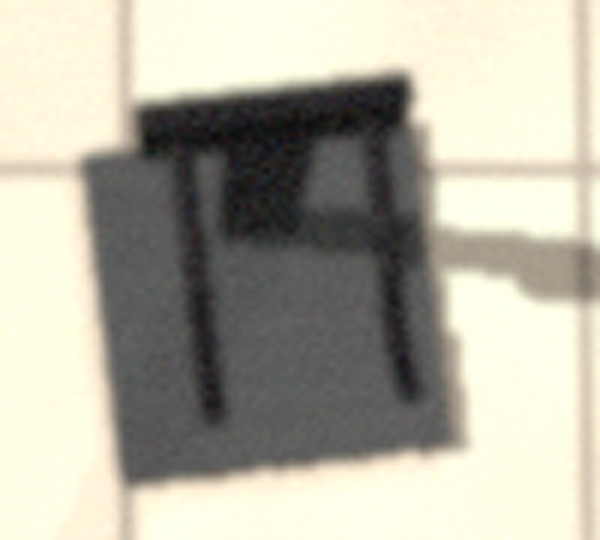

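View pics/s_pail.png

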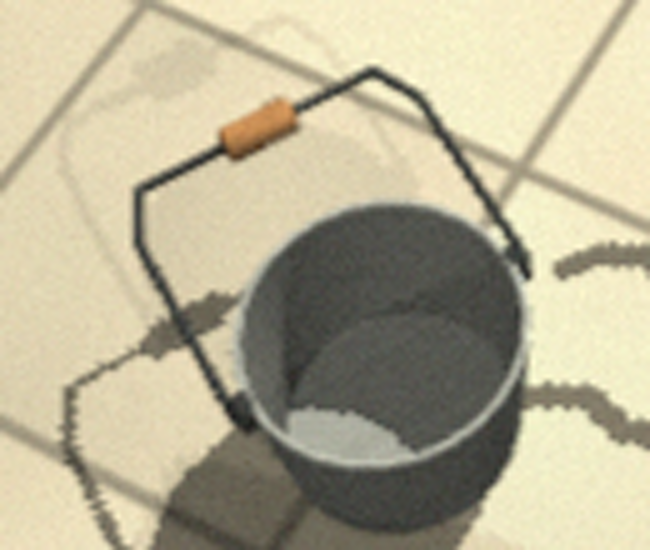

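View pics/s_hang.png

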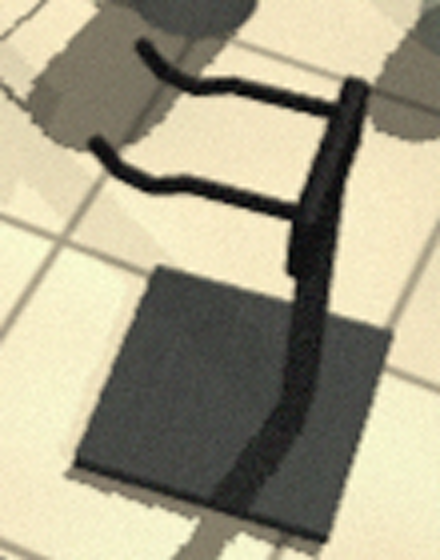

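```bash
cat > h.py <<'E'
import numpy as np, cv2
from scipy.spatial.transform import Rotation as R
from scipy.optimize import least_squares
from cell import r
def Rq(q): return R.from_quat([q[1],q[2],q[3],q[0]])
def proj(c,P):
    P=np.atleast_2d(P); p=Rq(c["orientation"]).inv().apply(P-np.array(c["eye"])); p=p*[1,-1,-1]
    K=np.array(c["camera_matrix"]); q=p@K.T; return q[:,:2]/q[:,2:]
def oc(pts,x0,y0,k): return (np.array(pts,float)+.5)/k-.5+[x0,y0]
def place(p,L): 
    c,s=np.cos(p[2]),np.sin(p[2]); L=np.array(L,float)
    return np.c_[p[0]+c*L[:,0]-s*L[:,1],p[1]+s*L[:,0]+c*L[:,1],L[:,2]]
def fit(obs,x0):
    f=lambda p:np.concatenate([(proj(c,place(p,L))-uv).ravel() for c,L,uv in obs])
    s=least_squares(f,x0); return s.x,s.fun.reshape(-1,2)
E
python3 - <<'E'
from h import *
T=r.get_calibration("top");S=r.get_calibration("scene")
L=[[-.1,0,.064],[-.1,.048,.064],[-.1,-.048,.064],[0,0,.07]]
tp=oc([(213,486),(103,415),(327,548),(349,247)],330,165,6)
sp=oc([(259,129),(138+234,72),(138,188)],140,270,5)
# bend on -? side: try both
for sgn in (1,-1):
    Lt=np.array(L)*[1,sgn,1]
    for nm,o in (("top",[(T,Lt,tp)]),("both",[(T,Lt,tp),(S,np.array([L[0],L[1],L[2]]),sp)])):
        x,f=fit(o,[.5,-.2,.5]); print(sgn,nm,x.round(4),np.degrees(x[2]).round(1),f.round(1).tolist())
H=[[-.025,.031,.208],[-.025,-.031,.208]]
th=oc([(213,412),(409,396)],235,110,6)
sh=oc([(142,45),(95,142),(188,87),(148,187)],270,180,4)
Hs=H+[[0,.031,.191],[0,-.031,.191]]
for nm,o in (("top",[(T,H,th)]),("both",[(T,H,th),(S,Hs,sh)]),("sc",[(S,Hs,sh)])):
    x,f=fit(o,[.6,0,0]);print("hang",nm,x.round(4),np.degrees(x[2]).round(1),f.round(1).tolist())
b=.065;B=[[b,b,.01],[-b,b,.01],[-b,-b,.01]]
x,f=fit([(T,B,oc([(85,160),(128,485),(463,443)],235,110,6))],[.6,0,0]);print("foot",x.round(4),np.degrees(x[2]).round(1),f.round(1).tolist())
s=r.observe(); print(Rq(s["tool_rot"]).as_matrix().round(3))
E
```

```text
1 top [ 0.5783 -0.2448 -0.5305] -30.4 [[0.1, -0.5], [-0.5, 0.4], [0.1, 0.2], [0.3, -0.1]]
1 both [ 0.5794 -0.245  -0.5419] -31.1 [[-0.2, -1.2], [-0.7, -0.6], [-0.4, -0.4], [0.4, -0.6], [-1.1, -0.3], [-0.5, -0.5], [-0.9, -0.1]]
-1 top [ 0.5811 -0.2399 -0.4559] -26.1 [[0.9, -0.1], [38.9, 21.3], [-37.8, -20.0], [-1.9, -1.4]]
-1 both [ 0.58   -0.2442 -0.5299] -30.4 [[-0.2, -1.2], [37.1, 21.6], [-38.1, -22.5], [0.0, -0.9], [-1.1, -0.2], [-0.7, -0.7], [-0.8, 0.2]]
hang top [ 0.6502 -0.013   0.0798] 4.6 [[0.1, -0.0], [-0.1, 0.0]]
hang both [ 0.6525 -0.0125  0.1068] 6.1 [[0.2, -0.8], [-0.0, -1.7], [-0.8, 0.0], [-1.0, -0.0], [0.5, -0.5], [-0.8, -1.0]]
hang sc [ 0.6536 -0.0127  0.1189] 6.8 [[-0.5, 0.4], [-0.3, 0.5], [0.9, -0.3], [-0.0, -0.6]]
foot [ 0.6899 -0.0106  0.1308] 7.5 [[-0.1, -0.6], [0.2, 0.5], [-0.0, 0.1]]
[[ 0.44   0.898 -0.   ]
 [ 0.898 -0.44  -0.001]
 [-0.001  0.    -1.   ]]
```

```bash
cat >> h.py <<'E'
def down(yaw):
    a=np.radians(yaw); x=np.array([np.cos(a),np.sin(a),0]); z=np.array([0,0,-1.]); return R.from_matrix(np.c_[x,np.cross(z,x),z])
def rows(targets,dec=4):
    "targets: (tcp xyz, yaw deg)"
    s=r.observe(); p0=np.array(s["eef_pos"]); R0=Rq(s["tool_rot"])
    for p,y in targets:
        t=R0.inv().apply(np.array(p)-p0)/.5; w=(R0.inv()*down(y)).as_rotvec()/(np.pi/2)
        print([t.round(dec).tolist(),w.round(dec).tolist()])
    m=R0.as_matrix(); print("t",round(s["time_s"],2),"p0",p0.round(4),"yaw",np.degrees(np.arctan2(m[1,0],m[0,0])).round(2),"z",m[:,2].round(4),"F",np.round(s["ft_force"],2),"w",s["gripper_width"],"j",np.round(s["joints"],2))
E
python3 -c "
from h import *
rows([((.43,.2,.28),0),((.44,.1,.28),-12)])"
```

```text
[[-0.5118, 0.5961, -0.098], [0.0004, 0.0006, 0.7098]]
[[-0.6826, 0.7021, -0.0978], [0.0005, 0.0006, 0.8432]]
t 0.15 p0 [0.275  0.5609 0.2307] yaw 63.89 z [-4.e-04 -1.e-03 -1.e+00] F [-0.11  0.58 -0.72] w 1.0056941117189242 j [-1.14  0.33 -0.06  1.46  0.02  1.35 -0.09]
```

Request:
play_rows(moves=[[[-0.51,0.6,-0.098],[0,0,0.71]],[[-0.51,0.6,-0.098],[0,0,0.71]],[[-0.51,0.6,-0.098],[0,0,0.71]],[[-0.51,0.6,-0.098],[0,0,0.71]],[[-0.51,0.6,-0.098],[0,0,0.71]],[[-0.51,0.6,-0.098],[0,0,0.71]],[[-0.51,0.6,-0.098],[0,0,0.71]],[[-0.68,0.7,-0.098],[0,0,0.84]],[[-0.68,0.7,-0.098],[0,0,0.84]],[[-0.68,0.7,-0.098],[0,0,0.84]],[[-0.68,0.7,-0.098],[0,0,0.84]]], gripper=-0.1)

```text
time_s: 1.25
eef_pos: [0.4407, 0.0957, 0.2807]
tool_rot: [0.0, 0.994, -0.106, 0.0]
ft_force: [-0.4, 0.7, 0.1]
gripper_width: 0.451
```

```bash
python3 -c "
from h import *
rows([((.47,-.17,.22),-30.7),((.465,-.177,.20),-30.7)])"
```

```text
[[0.1697, 0.5068, 0.1218], [0.0004, -0.0006, 0.2053]]
[[0.1628, 0.5225, 0.1618], [0.0004, -0.0006, 0.2053]]
t 1.25 p0 [0.4407 0.0957 0.2807] yaw -12.23 z [ 7.e-04 -9.e-04 -1.e+00] F [-0.4   0.69  0.1 ] w 0.45106575562440165 j [-0.71 -0.11  0.37  1.83  0.04  1.41 -0.56]
```

Request:
play_rows(moves=[[[0.19,0.55,0.16],[0,0,0.205]],[[0.19,0.55,0.16],[0,0,0.205]],[[0.19,0.55,0.16],[0,0,0.205]],[[0.19,0.55,0.16],[0,0,0.205]],[[0.19,0.55,0.16],[0,0,0.205]],[[0.19,0.55,0.16],[0,0,0.205]],[[0.19,0.55,0.16],[0,0,0.205]],[[0.19,0.55,0.16],[0,0,0.205]],[[0.19,0.55,0.16],[0,0,0.205]],[[0.19,0.55,0.16],[0,0,0.205]]])

```text
time_s: 2.25
eef_pos: [0.4758, -0.1915, 0.2011]
tool_rot: [-0.0, 0.965, -0.263, 0.001]
ft_force: [-0.0, 0.4, -0.1]
gripper_width: 0.448
```

```bash
python3 -c "
from h import *
rows([((.493,-.194,.17),-30.7),((.493,-.194,.045),-30.7)])
c=r.get_calibration('wrist'); im=r.grab_frame('wrist'); cv2.imwrite('pics/w1.png',cv2.convertScaleAbs(im,alpha=1.6,beta=10))
L=[[-.1,0,.064],[-.1,.014,.064],[-.1,-.014,.064],[-.1,.048,.064],[-.1,-.048,.064],[0,0,.07]]
print(proj(c,place([.579,-.245,np.radians(-30.7)],L)).round(0).tolist())
np.savez('w1.npz',**c)
"
```

```text
[[0.0321, -0.013, 0.0623], [-0.0002, -0.0006, 0.002]]
[[0.0319, -0.013, 0.3123], [-0.0002, -0.0006, 0.002]]
t 2.25 p0 [ 0.4758 -0.1915  0.2011] yaw -30.52 z [ 1.e-03 -2.e-04 -1.e+00] F [-0.01  0.4  -0.06] w 0.44822438065467035 j [-0.38  0.11  0.73  1.83 -0.07  1.23 -0.16]
[[298.0, 192.0], [298.0, 176.0], [297.0, 208.0], [299.0, 135.0], [297.0, 244.0], [417.0, 194.0]]
```

View pics/w1.png

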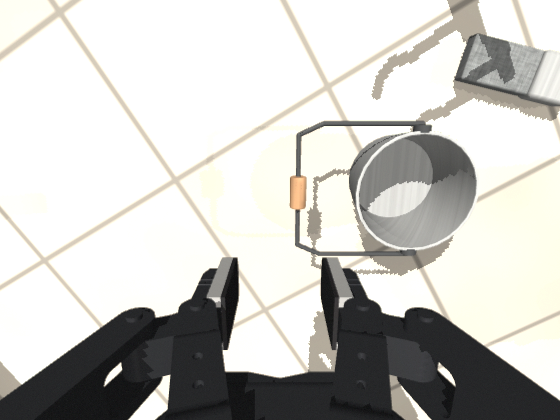

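The wrist image shows the grip at (298,192), which matches my prediction, and the wire running vertically in the image, so the yaw is right. Next I'll descend and close.

Request:
play_rows(moves=[[[0.032,-0.013,0.062],[0,0,0.002]],[[0.032,-0.013,0.1],[0,0,0.002]],[[0.032,-0.013,0.16],[0,0,0.002]],[[0.032,-0.013,0.22],[0,0,0.002]],[[0.032,-0.013,0.27],[0,0,0.002]],[[0.032,-0.013,0.312],[0,0,0.002]],[[0.032,-0.013,0.312],[0,0,0.002]],[[0.032,-0.013,0.312],[0,0,0.002]],[[0.032,-0.013,0.312],[0,0,0.002]]])

```text
time_s: 3.2
eef_pos: [0.4941, -0.194, 0.0467]
tool_rot: [-0.0, 0.964, -0.264, 0.002]
ft_force: [0.2, 0.2, -0.4]
gripper_width: 0.456
```

```bash
python3 -c "
from h import *
rows([((.493,-.194,.045),-30.7)])
im=r.grab_frame('wrist'); cv2.imwrite('pics/w2.png',cv2.convertScaleAbs(im,alpha=1.6,beta=10))
"
```

```text
[[-0.0019, 0.0011, 0.0033], [-0.001, -0.0019, 0.0003]]
t 3.2 p0 [ 0.4941 -0.194   0.0467] yaw -30.67 z [ 3.3e-03 -2.0e-04 -1.0e+00] F [ 0.17  0.23 -0.44] w 0.45580582424609634 j [-0.29  0.37  0.68  1.94 -0.29  0.93 -0.01]
```

View pics/w2.png

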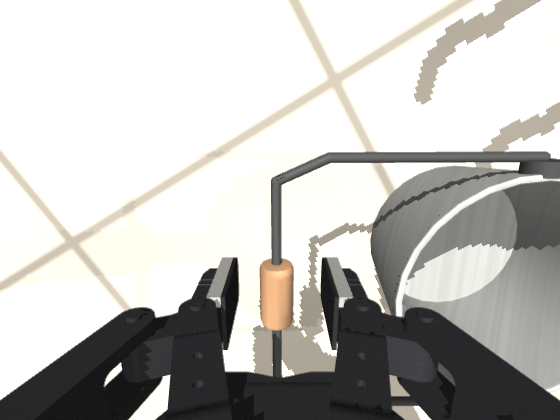

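The sleeve at (277,295) sits between the pads. Closing now.

Request:
play_rows(moves=[[[0,0,0.003],[0,0,0]],[[0,0,0.003],[0,0,0]],[[0,0,0.003],[0,0,0]],[[0,0,0.003],[0,0,0]],[[0,0,0.003],[0,0,0]],[[0,0,0.003],[0,0,0]],[[0,0,0.003],[0,0,0]]], gripper=-1)

```text
time_s: 3.95
eef_pos: [0.4941, -0.1939, 0.0452]
tool_rot: [-0.0, 0.964, -0.264, 0.002]
ft_force: [-1.3, 2.5, 4.2]
gripper_width: 0.143
```

```bash
python3 -c "
from h import *
s=r.observe(); p0=np.array(s['eef_pos']); d=np.array([np.cos(np.radians(-30.7)),np.sin(np.radians(-30.7)),0])
T=[]
for a in list(range(9,82,9))+[90]:
    a=np.radians(a); T.append((p0+d*.1*(1-np.cos(a))+[0,0,.1*np.sin(a)],-30.7))
rows(T,3)
im=r.grab_frame('wrist'); cv2.imwrite('pics/w3.png',cv2.convertScaleAbs(im,alpha=1.6,beta=10))
"
```

```text
[[0.003, -0.0, -0.031], [-0.001, -0.002, 0.0]]
[[0.01, -0.0, -0.062], [-0.001, -0.002, 0.0]]
[[0.022, -0.0, -0.091], [-0.001, -0.002, 0.0]]
[[0.039, -0.0, -0.117], [-0.001, -0.002, 0.0]]
[[0.059, -0.0, -0.141], [-0.001, -0.002, 0.0]]
[[0.083, -0.0, -0.162], [-0.001, -0.002, 0.0]]
[[0.11, -0.0, -0.178], [-0.001, -0.002, 0.0]]
[[0.139, -0.0, -0.19], [-0.001, -0.002, 0.0]]
[[0.169, -0.0, -0.197], [-0.001, -0.002, 0.0]]
[[0.201, -0.0, -0.199], [-0.001, -0.002, 0.0]]
t 3.95 p0 [ 0.4941 -0.1939  0.0452] yaw -30.67 z [ 3.3e-03  1.0e-04 -1.0e+00] F [-1.3   2.55  4.21] w 0.1429557317895408 j [-0.29  0.37  0.67  1.94 -0.29  0.93 -0.01]
```

View pics/w3.png

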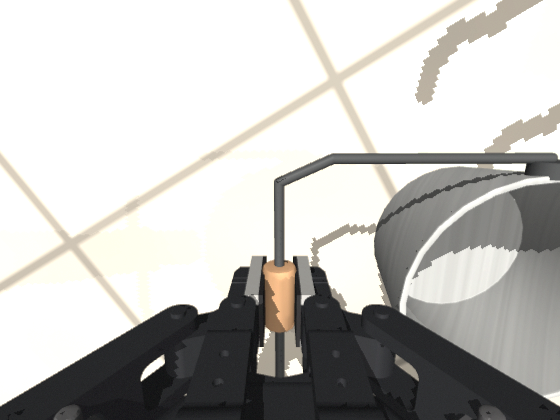

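The jaws hold the sleeve at (280,297), with a width of 0.143. Next I'll raise the handle along the arc.

Request:
play_rows(moves=[[[0.001,0,-0.017],[0,0,0]],[[0.004,0,-0.035],[0,0,0]],[[0.007,0,-0.052],[0,0,0]],[[0.012,0,-0.068],[0,0,0]],[[0.019,0,-0.084],[0,0,0]],[[0.027,0,-0.099],[0,0,0]],[[0.036,0,-0.113],[0,0,0]],[[0.046,0,-0.127],[0,0,0]],[[0.059,0,-0.14],[0,0,0]],[[0.059,0,-0.14],[0,0,0]]])

```text
time_s: 5.0
eef_pos: [0.5203, -0.2096, 0.1163]
tool_rot: [-0.0, 0.964, -0.265, 0.002]
ft_force: [-3.4, 2.0, 2.8]
gripper_width: 0.141
```

```bash
python3 -c "
from h import *
p0=np.array([.4941,-.1939,.0452]); d=np.array([np.cos(np.radians(-30.7)),np.sin(np.radians(-30.7)),0])
T=[]
for a in [50,55,60,65,70,75,80,85,90]:
    a=np.radians(a); T.append((p0+d*.1*(1-np.cos(a))+[0,0,.0992*np.sin(a)],-30.7))
rows(T,3)
im=r.grab_frame('scene'); cv2.imwrite('pics/s4.png',cv2.convertScaleAbs(im,alpha=1.6,beta=10))
"
```

```text
[[0.01, -0.0, -0.01], [-0.001, -0.003, 0.0]]
[[0.024, -0.0, -0.02], [-0.001, -0.003, 0.0]]
[[0.039, -0.0, -0.029], [-0.001, -0.003, 0.0]]
[[0.054, -0.0, -0.037], [-0.001, -0.003, 0.0]]
[[0.071, -0.0, -0.044], [-0.001, -0.003, 0.0]]
[[0.087, -0.0, -0.049], [-0.001, -0.003, 0.0]]
[[0.104, -0.0, -0.053], [-0.001, -0.003, 0.0]]
[[0.122, -0.0, -0.055], [-0.001, -0.003, 0.0]]
[[0.139, -0.0, -0.056], [-0.001, -0.003, 0.0]]
t 5.0 p0 [ 0.5203 -0.2096  0.1163] yaw -30.68 z [ 4.8e-03 -6.0e-04 -1.0e+00] F [-3.36  1.98  2.84] w 0.14068479421707766 j [-0.29  0.33  0.71  1.81 -0.25  1.08 -0.03]
```

View pics/s4.png

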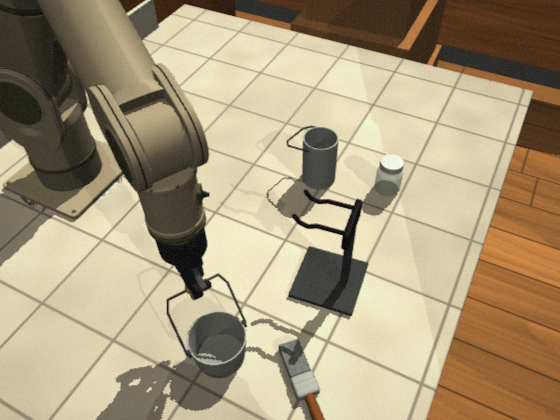

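The handle is about half raised, and the pail at (217,345) hasn't moved. I'll raise it the rest of the way.

Request:
play_rows(moves=[[[0.01,0,-0.01],[0,0,0]],[[0.024,0,-0.02],[0,0,0]],[[0.039,0,-0.029],[0,0,0]],[[0.054,0,-0.037],[0,0,0]],[[0.071,0,-0.044],[0,0,0]],[[0.087,0,-0.049],[0,0,0]],[[0.104,0,-0.053],[0,0,0]],[[0.122,0,-0.055],[0,0,0]],[[0.139,0,-0.056],[0,0,0]],[[0.139,0,-0.056],[0,0,0]],[[0.139,0,-0.056],[0,0,0]]])

```text
time_s: 6.15
eef_pos: [0.5815, -0.2458, 0.1458]
tool_rot: [-0.0, 0.964, -0.264, 0.004]
ft_force: [0.5, -0.2, 9.6]
gripper_width: 0.139
```

```bash
python3 -c "
from h import *
rows([((.58,-.245,.145),-30.7)])
im=r.grab_frame('scene'); cv2.imwrite('pics/s5.png',cv2.convertScaleAbs(cv2.resize(im[250:400,120:320],None,fx=4,fy=4),alpha=1.6,beta=10))
"
```

```text
[[-0.0033, 0.0002, 0.0016], [-0.0016, -0.0051, 0.0004]]
t 6.15 p0 [ 0.5815 -0.2458  0.1458] yaw -30.67 z [ 0.0081 -0.0019 -1.    ] F [ 0.53 -0.21  9.59] w 0.13857860666494062 j [-0.2   0.46  0.69  1.59 -0.31  1.19  0.02]
```

View pics/s5.png

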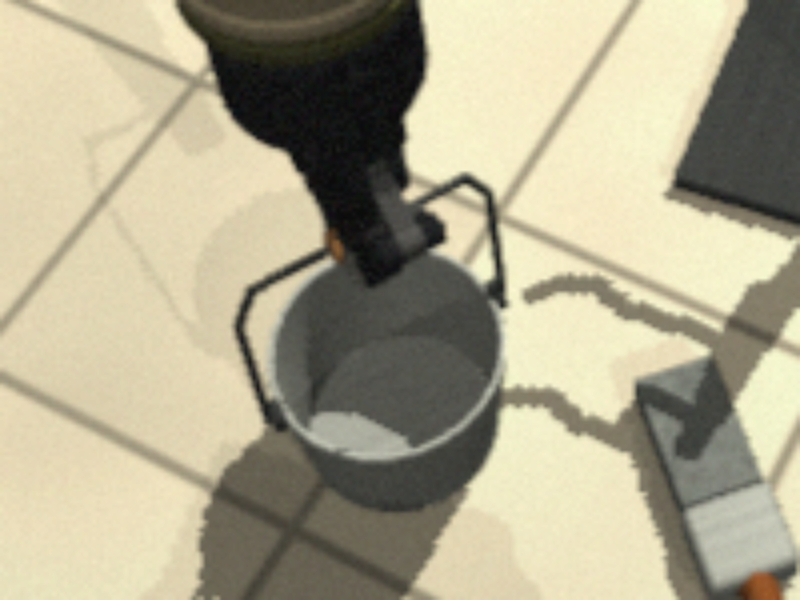

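The handle is upright at rest. Now I'll lift straight up.

Request:
play_rows(moves=[[[-0.003,0,-0.006],[0,-0.005,0]],[[-0.003,0,-0.015],[0,-0.005,0]],[[-0.003,0,-0.03],[0,-0.005,0]],[[-0.003,0,-0.045],[0,-0.005,0]],[[-0.003,0,-0.06],[0,-0.005,0]],[[-0.003,0,-0.08],[0,-0.005,0]],[[-0.003,0,-0.1],[0,-0.005,0]],[[-0.003,0,-0.12],[0,-0.005,0]],[[-0.003,0,-0.135],[0,-0.005,0]],[[-0.003,0,-0.14],[0,-0.005,0]],[[-0.003,0,-0.14],[0,-0.005,0]],[[-0.003,0,-0.14],[0,-0.005,0]]])

```text
time_s: 7.4
eef_pos: [0.5794, -0.2447, 0.2154]
tool_rot: [-0.001, 0.964, -0.264, 0.0]
ft_force: [-0.5, -0.2, -3.4]
gripper_width: 0.137
```

```bash
python3 -c "
from h import *
T=[]
n=20
a=np.array([.579,-.245,.215]); u=np.array([np.cos(np.radians(7)),np.sin(np.radians(7)),0]); b=np.array([.6525,-.0125,.215])-.125*u
print(b)
for k in range(1,n+1):
    f=k/n; T.append((a+(b-a)*f,-30.7+37.7*f))
rows(T,3)
im=r.grab_frame('scene'); cv2.imwrite('pics/s6.png',cv2.convertScaleAbs(cv2.resize(im[200:400,100:366],None,fx=3,fy=3),alpha=1.6,beta=10))
"
```

```text
[ 0.52843173 -0.02773367  0.215     ]
[[-0.016, -0.015, 0.001], [-0.002, 0.0, -0.02]]
[[-0.031, -0.031, 0.001], [-0.002, 0.0, -0.041]]
[[-0.047, -0.047, 0.001], [-0.002, 0.0, -0.062]]
[[-0.062, -0.063, 0.001], [-0.002, 0.0, -0.083]]
[[-0.077, -0.08, 0.001], [-0.002, 0.0, -0.104]]
[[-0.093, -0.096, 0.001], [-0.002, 0.0, -0.125]]
[[-0.108, -0.112, 0.001], [-0.002, 0.0, -0.146]]
[[-0.124, -0.128, 0.001], [-0.002, 0.0, -0.167]]
[[-0.139, -0.144, 0.001], [-0.002, 0.0, -0.188]]
[[-0.155, -0.16, 0.001], [-0.002, 0.0, -0.209]]
[[-0.17, -0.176, 0.001], [-0.002, 0.0, -0.23]]
[[-0.185, -0.192, 0.001], [-0.002, 0.0, -0.251]]
[[-0.201, -0.208, 0.001], [-0.002, 0.0, -0.272]]
[[-0.216, -0.225, 0.001], [-0.002, 0.0, -0.293]]
[[-0.232, -0.241, 0.001], [-0.002, -0.0, -0.314]]
[[-0.247, -0.257, 0.002], [-0.002, -0.0, -0.335]]
[[-0.263, -0.273, 0.002], [-0.002, -0.0, -0.356]]
[[-0.278, -0.289, 0.002], [-0.002, -0.0, -0.377]]
[[-0.293, -0.305, 0.002], [-0.002, -0.0, -0.397]]
[[-0.309, -0.321, 0.002], [-0.002, -0.0, -0.418]]
t 7.4 p0 [ 0.5794 -0.2447  0.2154] yaw -30.66 z [ 7.0e-04  2.4e-03 -1.0e+00] F [-0.47 -0.19 -3.35] w 0.1368180479790974 j [-0.21  0.41  0.72  1.51 -0.28  1.33 -0.  ]
```

View pics/s6.png

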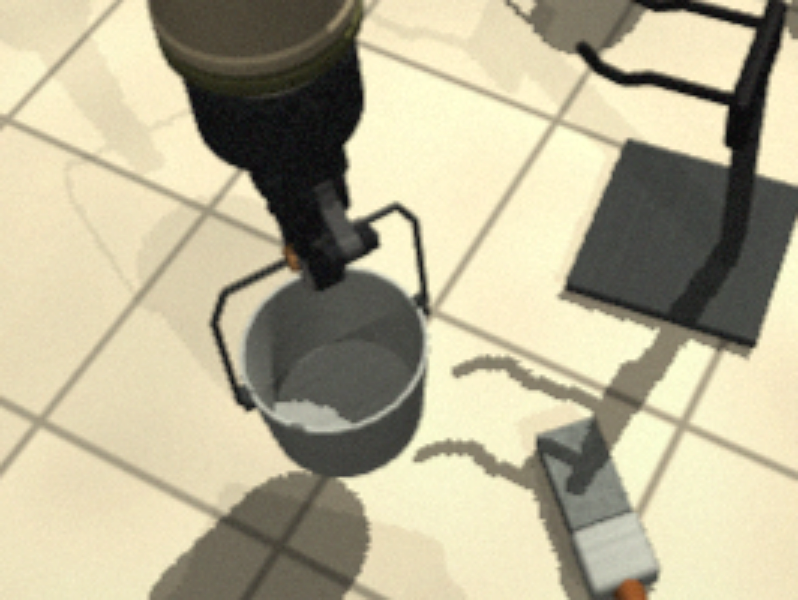

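The pail hangs level, clear of the bench, with -3.4 N on the wrist. I'll carry it round to the front of the prongs.

Request:
play_rows(moves=[[[-0.008,-0.008,0],[0,0,-0.01]],[[-0.02,-0.02,0],[0,0,-0.026]],[[-0.035,-0.035,0],[0,0,-0.046]],[[-0.05,-0.051,0],[0,0,-0.068]],[[-0.066,-0.067,0],[0,0,-0.089]],[[-0.083,-0.085,0],[0,0,-0.112]],[[-0.1,-0.104,0],[0,0,-0.135]],[[-0.117,-0.122,0],[0,0,-0.158]],[[-0.133,-0.139,0],[0,0,-0.18]],[[-0.147,-0.153,0],[0,0,-0.199]],[[-0.155,-0.16,0],[0,0,-0.209]],[[-0.155,-0.16,0],[0,0,-0.209]]])

```text
time_s: 8.65
eef_pos: [0.5534, -0.1355, 0.2156]
tool_rot: [-0.001, 0.995, -0.102, 0.0]
ft_force: [0.3, 0.3, -3.2]
gripper_width: 0.144
```

```bash
python3 -c "
from h import *
rows([((.5284,-.0277,.217),7)],3)
"
```

```text
[[-0.093, -0.201, -0.002], [-0.002, -0.0, -0.208]]
t 8.65 p0 [ 0.5534 -0.1355  0.2156] yaw -11.76 z [ 6.0e-04  2.8e-03 -1.0e+00] F [ 0.28  0.28 -3.21] w 0.1444933873507018 j [-0.38  0.24  0.64  1.66 -0.15  1.28  0.08]
```

Request:
play_rows(moves=[[[-0.004,-0.01,0],[0,0,-0.01]],[[-0.012,-0.026,0],[0,0,-0.027]],[[-0.022,-0.047,0],[0,0,-0.049]],[[-0.032,-0.069,-0.001],[0,0,-0.072]],[[-0.043,-0.093,-0.002],[0,0,-0.096]],[[-0.054,-0.117,-0.002],[0,0,-0.121]],[[-0.065,-0.141,-0.002],[0,0,-0.146]],[[-0.076,-0.164,-0.002],[0,0,-0.17]],[[-0.086,-0.186,-0.002],[0,0,-0.192]],[[-0.093,-0.201,-0.002],[0,0,-0.208]],[[-0.093,-0.201,-0.002],[0,0,-0.208]],[[-0.093,-0.201,-0.002],[0,0,-0.208]]])

```text
time_s: 9.85
eef_pos: [0.5284, -0.028, 0.2169]
tool_rot: [-0.001, 0.998, 0.06, 0.0]
ft_force: [0.2, 0.2, -3.1]
gripper_width: 0.14
```

```bash
python3 -c "
from h import *
rows([((.6525,-.0125,.217),7)],3)
c=r.get_calibration('wrist');im=r.grab_frame('wrist'); cv2.imwrite('pics/w7.png',cv2.convertScaleAbs(im,alpha=1.6,beta=10))
for y in (6,7):
  print(proj(c,place([.6525,-.0125,np.radians(y)],[[-.025,.031,.208],[-.025,-.031,.208],[0,.031,.191],[0,-.031,.191],[.065,.031,.2],[.065,-.031,.2]])).round(0).tolist())
im=r.grab_frame('scene'); cv2.imwrite('pics/s7.png',cv2.convertScaleAbs(cv2.resize(im[100:360,160:420],None,fx=2.3,fy=2.3),alpha=1.6,beta=10))
im=r.grab_frame('top'); cv2.imwrite('pics/t7.png',cv2.convertScaleAbs(cv2.resize(im[100:250,200:400],None,fx=4,fy=4),alpha=1.6,beta=10))
"
```

```text
[[0.25, -0.001, 0.0], [-0.002, -0.001, -0.001]]
t 9.85 p0 [ 0.5284 -0.028   0.2169] yaw 6.93 z [ 8.0e-04  2.5e-03 -1.0e+00] F [ 0.21  0.21 -3.12] w 0.13978328136174273 j [-0.52  0.13  0.53  1.76 -0.07  1.27  0.15]
[[494.0, 203.0], [470.0, 318.0], [522.0, 195.0], [497.0, 301.0], [665.0, 202.0], [626.0, 311.0]]
[[492.0, 204.0], [471.0, 318.0], [521.0, 195.0], [498.0, 301.0], [665.0, 199.0], [628.0, 309.0]]
```

View pics/w7.png

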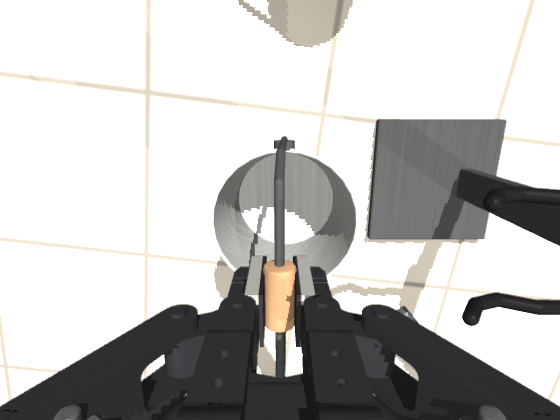

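View pics/s7.png

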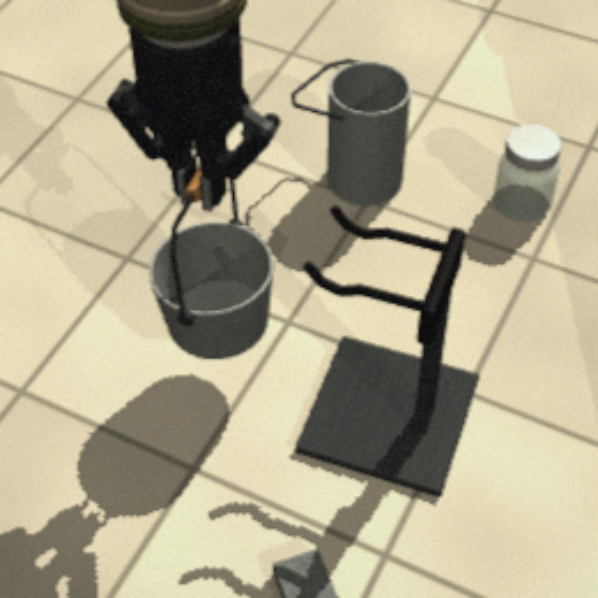

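View pics/t7.png

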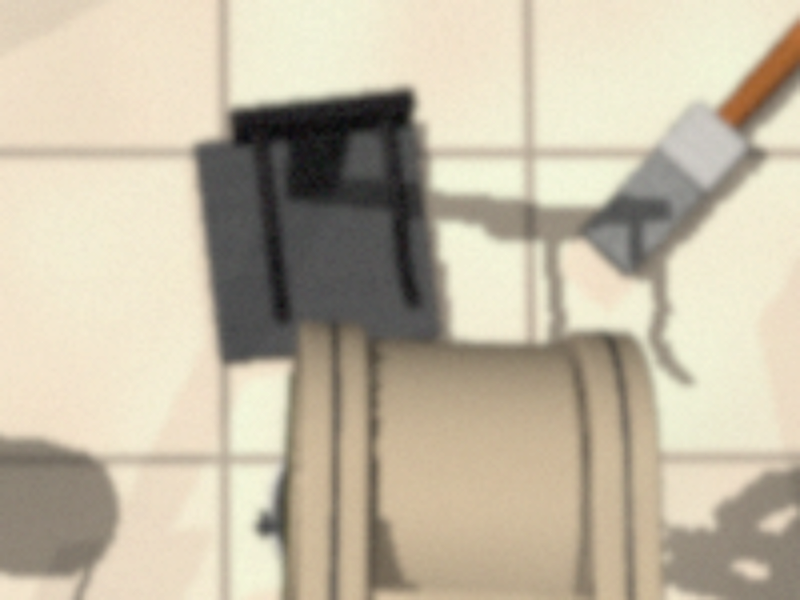

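The prong tips are at (493,202) and (470,318) in the wrist view, as predicted. I'll advance over the prongs.

Request:
play_rows(moves=[[[0.01,0,0],[0,0,0]],[[0.027,0,0],[0,0,0]],[[0.05,0,0],[0,0,0]],[[0.078,0,0],[0,0,0]],[[0.108,0,0],[0,0,0]],[[0.138,0,0],[0,0,0]],[[0.168,0,0],[0,0,0]],[[0.196,0,0],[0,0,0]],[[0.22,0,0],[0,0,0]],[[0.238,0,0],[0,0,0]],[[0.25,0,0],[0,0,0]],[[0.25,0,0],[0,0,0]]])

```text
time_s: 11.2
eef_pos: [0.6531, -0.0132, 0.2165]
tool_rot: [-0.001, 0.998, 0.06, 0.0]
ft_force: [-1.5, 0.5, -3.2]
gripper_width: 0.141
```

```bash
python3 -c "
from h import *
rows([((.6525,-.0125,.179),7)],3)
im=r.grab_frame('wrist'); cv2.imwrite('pics/w8.png',cv2.convertScaleAbs(im,alpha=1.6,beta=10))
im=r.grab_frame('scene'); cv2.imwrite('pics/s8.png',cv2.convertScaleAbs(cv2.resize(im[140:320,220:420],None,fx=4,fy=3.3),alpha=1.6,beta=10))
"
```

```text
[[-0.001, -0.001, 0.075], [-0.001, -0.0, -0.001]]
t 11.2 p0 [ 0.6531 -0.0132  0.2165] yaw 6.9 z [ 2.0e-04  2.1e-03 -1.0e+00] F [-1.49  0.46 -3.18] w 0.14065285926357046 j [-0.43  0.43  0.53  1.43 -0.22  1.34  0.23]
```

View pics/w8.png

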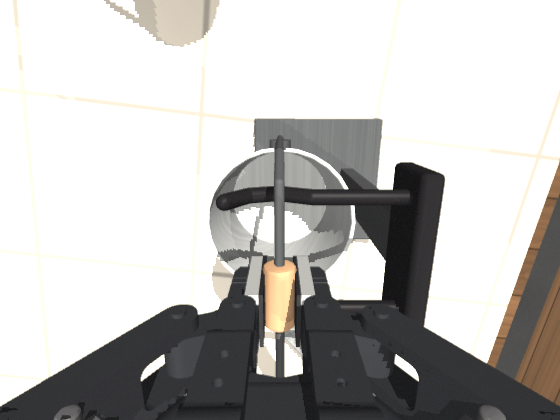

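View pics/s8.png

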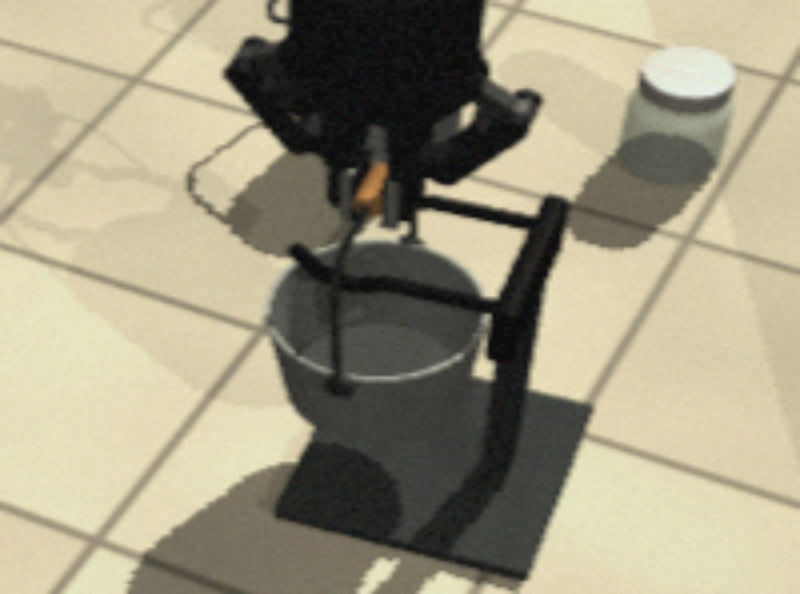

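The wire lies over both dips and the sleeve sits between the prongs. Lowering.

Request:
play_rows(moves=[[[-0.001,-0.001,0.01],[0,0,0]],[[-0.001,-0.001,0.02],[0,0,0]],[[-0.001,-0.001,0.03],[0,0,0]],[[-0.001,-0.001,0.04],[0,0,0]],[[-0.001,-0.001,0.05],[0,0,0]],[[-0.001,-0.001,0.06],[0,0,0]],[[-0.001,-0.001,0.066],[0,0,0]],[[-0.001,-0.001,0.07],[0,0,0]],[[-0.001,-0.001,0.072],[0,0,0]],[[-0.001,-0.001,0.072],[0,0,0]]])

```text
time_s: 12.3
eef_pos: [0.652, -0.0131, 0.1809]
tool_rot: [-0.001, 0.998, 0.06, 0.0]
ft_force: [0.5, 0.2, -3.2]
gripper_width: 0.138
```

```bash
python3 -c "
from h import *
rows([((.6525,-.0125,.178),7)],3)
im=r.grab_frame('wrist'); cv2.imwrite('pics/w9.png',cv2.convertScaleAbs(im,alpha=1.6,beta=10))
im=r.grab_frame('scene'); cv2.imwrite('pics/s9.png',cv2.convertScaleAbs(cv2.resize(im[140:320,220:420],None,fx=4,fy=3.3),alpha=1.6,beta=10))
"
```

```text
[[0.001, -0.001, 0.006], [-0.001, -0.001, -0.001]]
t 12.3 p0 [ 0.652  -0.0131  0.1809] yaw 6.87 z [ 6.0e-04  2.4e-03 -1.0e+00] F [ 0.5   0.17 -3.16] w 0.13762200299944963 j [-0.43  0.45  0.52  1.48 -0.23  1.27  0.23]
```

View pics/w9.png

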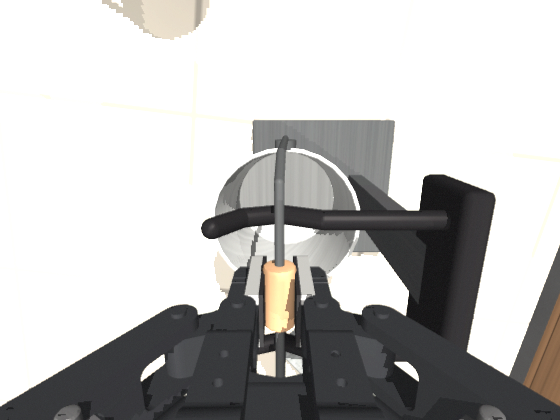

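View pics/s9.png

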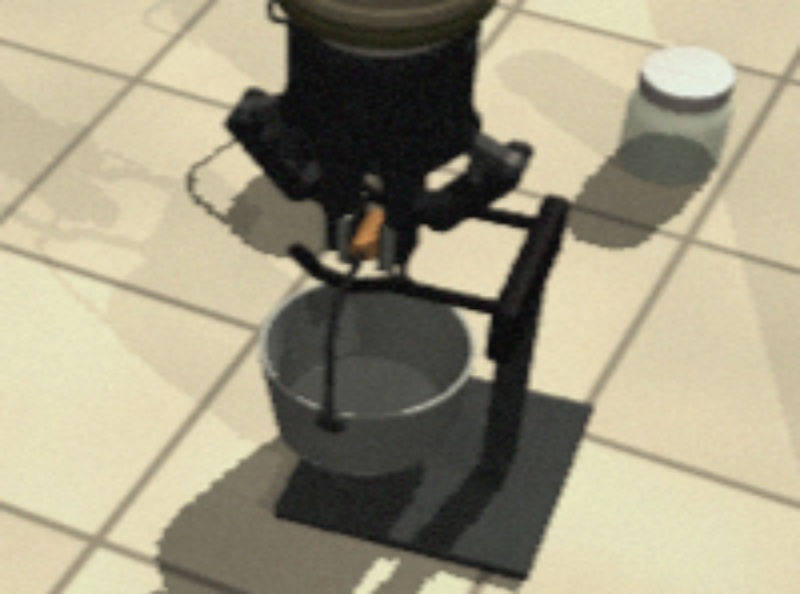

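Force is still -3.2 N, so the gripper is carrying the full weight. The wire (280) is centred over the dip (250–305). I'll lower a few mm more.

Request:
play_rows(moves=[[[0,0,0.002],[0,0,0]],[[0,0,0.004],[0,0,0]],[[0,0,0.006],[0,0,0]],[[0,0,0.006],[0,0,0]],[[0,0,0.006],[0,0,0]]])

```text
time_s: 12.9
eef_pos: [0.652, -0.0131, 0.1783]
tool_rot: [-0.001, 0.998, 0.06, 0.0]
ft_force: [-1.8, 0.7, 0.1]
gripper_width: 0.139
```

Weight has transferred to the prongs (z force ≈ 0). Opening slightly.

Request:
play_rows(moves=[[[0,0,0],[0,0,0]],[[0,0,0],[0,0,0]],[[0,0,0],[0,0,0]],[[0,0,0],[0,0,0]],[[0,0,0],[0,0,0]],[[0,0,0],[0,0,0]]], gripper=-0.25)

```text
time_s: 13.5
eef_pos: [0.652, -0.0131, 0.1783]
tool_rot: [-0.001, 0.998, 0.06, 0.0]
ft_force: [0.7, 0.2, 0.4]
gripper_width: 0.376
```

```bash
python3 -c "
from h import *
rows([((.6525,-.0125,.3),7)],3)
im=r.grab_frame('wrist'); cv2.imwrite('pics/w10.png',cv2.convertScaleAbs(im,alpha=1.6,beta=10))
im=r.grab_frame('scene'); cv2.imwrite('pics/s10.png',cv2.convertScaleAbs(cv2.resize(im[140:320,220:420],None,fx=4,fy=3.3),alpha=1.6,beta=10))
"
```

```text
[[0.001, -0.002, -0.243], [-0.001, -0.001, -0.002]]
t 13.5 p0 [ 0.652  -0.0131  0.1783] yaw 6.86 z [ 8.0e-04  2.4e-03 -1.0e+00] F [0.74 0.18 0.35] w 0.3762180219053849 j [-0.43  0.45  0.52  1.48 -0.23  1.27  0.23]
```

View pics/w10.png

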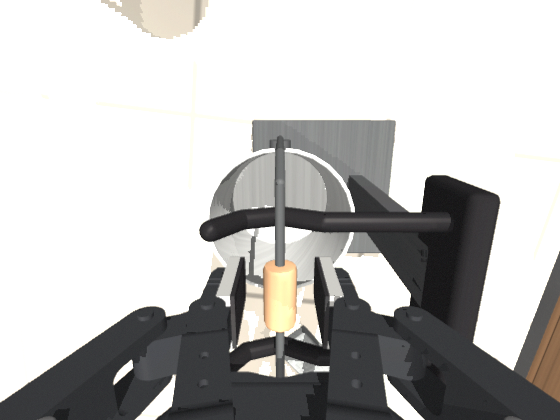

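View pics/s10.png

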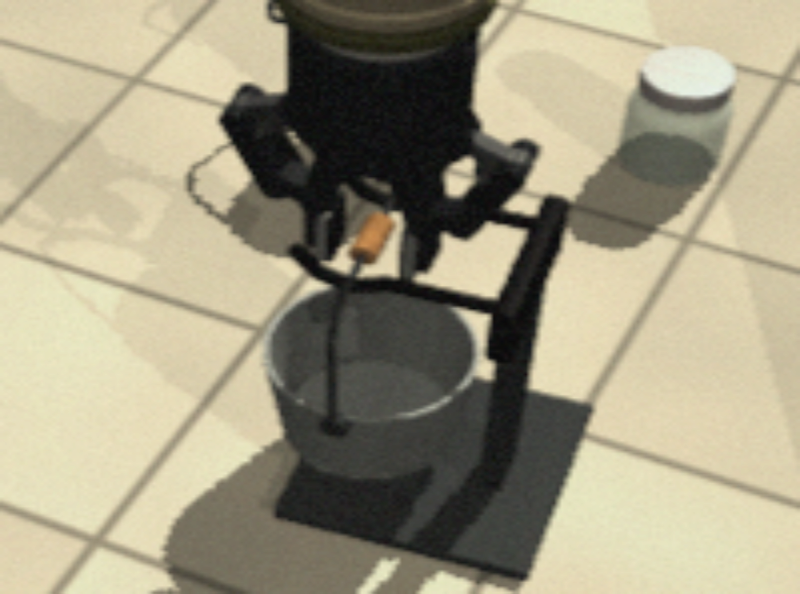

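The jaws are clear on both sides and the pail hangs on both prongs. I'll retreat straight up.

Request:
play_rows(moves=[[[0,0,-0.01],[0,0,0]],[[0,0,-0.03],[0,0,0]],[[0,0,-0.06],[0,0,0]],[[0,0,-0.1],[0,0,0]],[[0,0,-0.14],[0,0,0]],[[0,0,-0.18],[0,0,0]],[[0,0,-0.22],[0,0,0]],[[0,0,-0.26],[0,0,0]],[[-0.1,0,-0.28],[0,0,0]],[[-0.2,0,-0.28],[0,0,0]],[[-0.3,0,-0.28],[0,0,0]],[[-0.35,0,-0.28],[0,0,0]]])

```text
time_s: 14.8
eef_pos: [0.4756, -0.0356, 0.3196]
tool_rot: [-0.002, 0.998, 0.059, 0.001]
ft_force: [0.5, -0.3, 0.9]
gripper_width: 0.371
```

Request:
play_rows(moves=[[[0,0,0],[0,0,0]],[[0,0,0],[0,0,0]],[[0,0,0],[0,0,0]],[[0,0,0],[0,0,0]],[[0,0,0],[0,0,0]],[[0,0,0],[0,0,0]],[[0,0,0],[0,0,0]],[[0,0,0],[0,0,0]],[[0,0,0],[0,0,0]],[[0,0,0],[0,0,0]]])

```text
time_s: 15.8
eef_pos: [0.4756, -0.0356, 0.3196]
tool_rot: [-0.002, 0.998, 0.059, 0.001]
ft_force: [-0.4, -0.4, -0.3]
gripper_width: 0.376
```

```bash
python3 -c "
from h import *
rows([((.6525,-.0125,.3),7)],3)
im=r.grab_frame('scene'); cv2.imwrite('pics/s11.png',cv2.convertScaleAbs(cv2.resize(im[110:320,220:420],None,fx=2.8,fy=2.8),alpha=1.6,beta=10))
im=r.grab_frame('top'); cv2.imwrite('pics/t11.png',cv2.convertScaleAbs(im[90:260,100:420],alpha=1.6,beta=10).repeat(2,0).repeat(2,1))
"
```

```text
[[0.357, -0.004, 0.04], [-0.002, -0.002, -0.002]]
t 15.8 p0 [ 0.4756 -0.0356  0.3196] yaw 6.79 z [ 0.0027  0.0039 -1.    ] F [-0.45 -0.4  -0.26] w 0.3757053337848101 j [-0.57 -0.07  0.53  1.72  0.03  1.48  0.07]
```

View pics/s11.png

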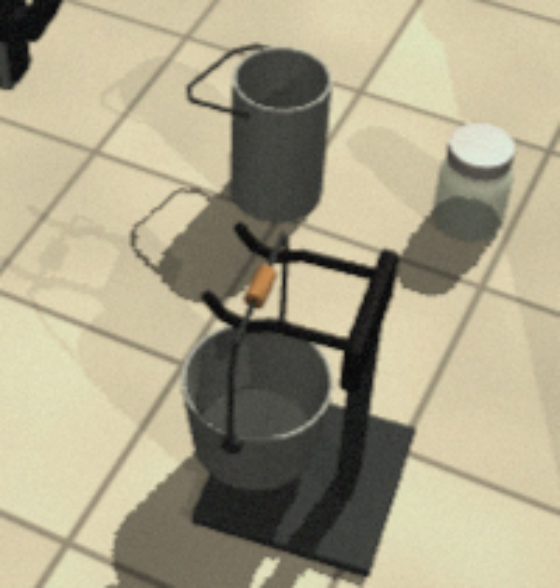

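View pics/t11.png

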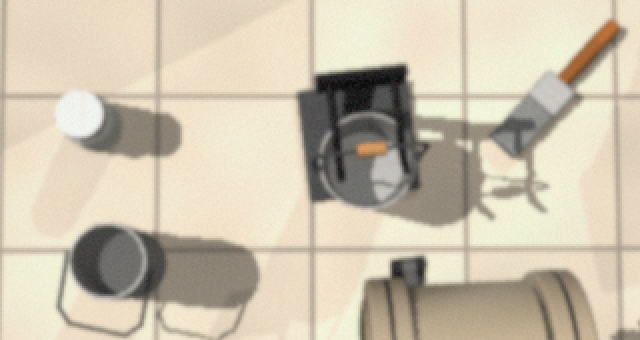

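The pail hangs level in the dips, with the wire on both prongs and the grip at (262,286) between them. The can and jar haven't moved. Handing in.

```bash
python3 -c "
from h import *
print(r.job_done())"
```

```text
the job is handed in; nothing more can be done
None
```

The pail is hanging on the stand's twin prongs, and I handed the job in at about 16 s of robot time, against the 58 s limit. I gripped the wooden sleeve and raised the handle upright while the pail stood on the bench. Then I lifted the pail by the handle, carried it to the front of the stand, lowered the wire into the dips, let go and backed away.

- **Hanging:** one second after I backed off, the scene and top pictures showed the pail level. The wire rested on both prongs, one each side of the grip.
- **Bystanders:** the can and jar stood where they were at the start.
- **Forces:** the force on the tool went from -3.2 N carrying the pail to about 0 once the prongs took the weight. The largest reading at the end of any move was about 10 N, when the handle reached upright. I pressed slightly down on the handle there; the pail did not visibly move.
- **Disagreement:** the stand's heading came out between 4.6° and 7.5° depending on the camera and features used. I took 7°, and the close-up wrist pictures agreed with that.

No check failed.

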